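# Slack the cutter clamp and hold the front guard open at 60 degrees

## Robot

A 6-joint arm with a two-finger parallel gripper is mounted at the origin on the work surface. World frame = base frame: x ahead of the robot, y to its left, z up, the work surface at z = 0. Lengths are in m, angles in degrees, forces in N, time in s.
With the tool pointing down it reaches from about 0.225 to 0.725 m from the base axis. Payload 3.1 kg.
Tool frame: the origin (TCP) lies at the very end of the fingers, on their centre line; the grasp point (between the pads) lies ctrl.grip_depth behind it (ctrl.grip_depth is the distance from the TCP to the grasp point, in m); z points along the fingers, y is the line along which they close (so a half turn about z gives the same grasp; the last joint's range is limited). The gripper opens to 85 mm and grips with 20 to 120 N. Pads are 22 mm wide; open, the fingers measure 114 mm over their backs; the gripper's body (76 mm by 85 mm) begins 54 mm behind the grasp point. The pads swing forward as they close: fully open they stand 13 mm farther back than shut.
Start: joints at [67.277, 2.75, 5.684, 92.934, 0, 82.678], TCP at [0.139, 0.506, 0.231] pointing down, gripper open.
Joint ranges: [-166.93, 166.93], [-56.73, 111.36], [-69.38, 81.34], [-121.58, 131.49], [-85.45, 84.26], [-180, 180]. Speed limits (degrees/s): [159.86, 159.86, 180, 180, 180, 180].

## Interface

Orientations are given as a 3x3 rotation matrix whose columns are the frame's x, y, z axes.
In Python, from station import ctrl, optics, job, finder gives the robot as it stands. The module is installed in compiled form; this text tells all that it offers.
- The arm moves only by the tool move_arm, never from a script. Its argument "steps" is one flat list of numbers, 6 for each row, row after row: the shift along the world's x, y, z in m, then the turn, a rotation vector about the world's x, y, z in rad. A call has exactly 10 rows; each row is the pose to reach, as a shift and turn from the pose commanded when the call began; what a row does not reach only later rows make up. A row lasts 1/8 s, in which the tool goes at most 62.5 mm and 10.7 degrees, less where a joint would pass 70% of its speed; a pose out of reach is approached as far as the arm can. A call with a gripper value outside its range is refused whole. "claw" is the opening, from 0 (shut) to 1 (fully open), set as the call begins (left out, the last holds). The fingers move at their own pace and stop on an object; the grip force is fixed at half the most. Time passes only in rows, so rows that repeat a pose let the fingers close, or fill a call up. It gives the time, the measured TCP pose, the force, the opening and the grip force at its end, in the units of the state.
- ctrl.sense(): the state, without advancing time (a new reading comes with each control period).
- optics.read_camera(name): name is "side" or "top" or "wrist"; returns the picture (420x560x3 uint8, red, green, blue); there is no depth.
- optics.get_calibration(name): a dict with "fx", "fy", "cx", "cy" (pixels), "dist_coeffs" ([k1, k2, p1, p2, k3] as OpenCV has them; the pictures are not rectified), "extrinsics" (4x4, takes a point from world to camera coordinates). Camera axes: x right, y down, z forward; pixel columns grow to the right and rows downward; lengths in m; the calibration is good to about 2 mm. A picture is of the moment at which its call begins: read the wrist's pose just before it. get_calibration takes no time and is no camera call; for the wrist camera it gives the pose at the moment of the call.
- job.sign_off(): hands the job in; it is judged then, once.
Trained networks look in the newest picture that a camera, given by its name, has taken for a name from the list of things; names that differ only in an ending like _2 or _b are one class to them, and where a whole thing is asked for, a point or a joint stands for the part that bears it (a point fixed in the world has none). Each returns a list of dicts, best first, with "confidence" (0 to 1); they miss things now and then, are a little off and sometimes report something else, mostly with a low value. They report only what shows in the picture. A call takes as long as a camera call.
- finder.boxes_of(query, camera): "extent" ([centre column, centre row, width, height] as shares, 0 to 1, of the picture: columns of its width, rows of its height, round what is visible of it).
- finder.place_of(query, camera): "at" ([column, row] as shares, 0 to 1, of the picture: columns of its width, rows of its height: a listed point, or the origin of a listed thing).
The state is a dict: "clock": time; "q": joint angles; "joint_vel": joint speeds; "tau": joint torques, N m; "position": TCP position; "ee_rot": TCP orientation; "ft_force": force on the tool from outside, world axes, zero at the start; "torque": the same for the moment, N m; "opening": finger opening in m; "grip_force": force on a finger pad.
Only numpy, scipy, OpenCV 4.12 (cv2) and the standard library are available. Lean on these libraries where they do the work, as an engineer would, in place of code of your own. Each camera call takes 0.05 s, during which the arm holds its last target. There are 200 camera calls.

## Task

The stack of cards in the guillotine has been cut. Slack off its clamp by turning the handwheel on top one full turn anticlockwise (seen from above), so that its upright handle comes back to where it started, then raise the clear front guard by its bow handle to 60 degrees from closed so that a colleague can take the cards out. The guard falls shut if let go: finish while still holding it at 60 degrees with the gripper, and leave the other things on the bench alone.

Things in the scene. Friction and masses are not known exactly. Their poses are not given: they have to be found in the camera images.
- cutter: Stack paper cutter (guillotine), grey, fixed to the bench. Origin on the bench top below the knife line, mid-width; x axis to the rear (the guard is at its -x side, facing the robot), y left, z up. Base 430 mm wide, from x = -165 to +300 mm, bed 62 mm up. Cross beam from x = 5 to 90 mm, top 194 mm up. The stack of cards under guard and clamp needs no touching.
- lever_grip (a point): Top end of the knife lever, a steel bar with black grip, 22 to 32 mm thick, fixed in its raised place at the cutter's right end: from (45, -240, 150) mm up to this point at (45, -337, 490) mm in the cutter's frame. Keep clear of it.
- handwheel (a joint): Turn of the clamp handwheel about its vertical axis, rad; 0 when its handle points to the cutter's rear (+x), growing anticlockwise seen from above, which raises the clamp bar (5 mm a turn). Starts from -1.2 to 1.2; stops at -1.45 and 8.3. It stays where it is left: friction about 0.2 N m, 3 to 4 N at the handle.
- handwheel_hub (a point): Top of the handwheel's hub, on its vertical axis, 238 mm above the bench, 45 mm behind the cutter's origin. The black wheel has a ring of 120 mm mean diameter, 15 mm thick, its top 232 mm above the bench, and three spokes.
- crank_handle (a point): On the axis of the upright handle on the wheel's ring, 60 mm from the wheel's axis, 274 mm above the bench; turns with the wheel. The handle is a black round grip, 24 mm in diameter, from 236 to 302 mm above the bench, free all round; it revolves on its own pin, so a hand can keep its orientation while it goes round.
- guard_swing (a joint): Opening angle of the front guard, rad; 0 closed (sloping 30 degrees down towards the operator), 1.047 = 60 degrees open (sloping 30 degrees up towards the operator), stop at 1.48. It falls shut by its own weight from any angle.
- guard: Front guard: clear plate 5 mm thick, 352 mm wide (y), 163 mm from hinge to lower front edge, aluminium edges, a 15 mm lip turned down at the front; 0.5 to 0.8 kg. Origin on the hinge axis, mid-width; x axis along the plate from front edge to hinge, y along the hinge, z square out of its upper face.
- guard_hinge (a point): Middle of the guard's hinge axis: 12 mm in front of the cutter's origin (x = -12 mm), 170 mm above the bench; the axis runs along the cutter's y.
- guard_handle (a point): Middle of the guard's bow handle bar, at (-100, 0, 46) mm in the guard's frame. Dark steel bar, 14 mm thick, 120 mm long along the hinge, legs at its ends, 36 mm free below it to the plate. Closed: 160 mm above the bench, 122 mm in front of the cutter's origin; at 60 degrees 260 mm and 76 mm. It can turn in fingers pinching it from above, front and back. Load there 3 to 9 N.
- tape_roll: Bystander: roll of packing tape lying flat, 104 mm across, 48 mm high; origin under its middle. Leave alone.
- parcel: Bystander: small brown taped carton, 170 x 120 x 70 mm; origin under its middle. Leave alone.
- tape_gun: Bystander: hand tape dispenser lying on its side with a tape roll of 100 mm diameter, 235 mm long, 58 mm high; origin under its middle. Leave alone.

How it is judged (in metres and radians):
On the way, in this order (a step that is already met when the one before it is completed fails the run):
1. the handwheel has gone one full turn anticlockwise, its handle back within 30 mm of where it started (value of joint handwheel above 4.6 rad and distance of crank_handle from where it was at the start of the episode below 0.03 m), for 0.2 s.
2. then the guard is raised to 60 degrees, 7 degrees either way (value of joint guard_swing between 0.925 and 1.169 rad), for 0.2 s.
At the end, for the whole second after the job is handed in: The guard is held still by the gripper's fingers at 60 degrees, 7 degrees either way, nothing else propping it, and the handwheel stands one full turn anticlockwise from its start, its handle within 30 mm (about 29 degrees) of where it began (all of step 1 and all of step 2 and velocity of joint guard_swing between -0.1 and 0.1 rad/s and contact force between the fingers and guard above 1 N and contact force between guard and tape_roll below 0.1 N and contact force between guard and parcel below 0.1 N and contact force between guard and tape_gun below 0.1 N); the arm keeps its last pose, push and grip.
It fails at once if a bystander on the bench is moved by more than 20 mm (distance of any of tape_roll, parcel, tape_gun from where it was at the start of the episode above 0.02 m).
It also fails if it takes over 67 s, if anything falls off the work surface, if the arm or the gripper's body presses on something with over 40 N, if the wrist force passes 120 N, or if a joint passes its speed limit or range.

## Working session

There is one attempt and no reset: what is moved stays moved. The work goes in short steps, Python scripts to look and compute and a tool call to move; the robot and the scene stay as the last step left them, time stands still between calls to the robot, and variables do not carry over. Pictures are saved under pics/ and viewed, at most 10 in all, crops included, and the job is handed in when it is done.

Besides the shell and the picture viewer there is one more tool, called after ">>>" by a JSON object that holds its "api" and its "payload". move_arm: Moves the arm, as the interface text tells. Its arguments: {"type":"object","properties":{"steps":{"type":"array","items":{"type":"number"}},"claw":{"type":"number"}},"required":["steps"]}

```bash
mkdir -p pics
cat > h.py <<'E'
import numpy as np, cv2
from station import ctrl, optics, job, finder
def shot(c,name=None):
    im=optics.read_camera(c)
    if name: cv2.imwrite(f'pics/{name}.png',im[:,:,::-1])
    return im
def ray(c,uv):
    k=optics.get_calibration(c)
    K=np.array([[k['fx'],0,k['cx']],[0,k['fy'],k['cy']],[0,0,1]])
    p=cv2.undistortPoints(np.array([[uv]],float),K,np.array(k['dist_coeffs'],float))[0,0]
    E=np.array(k['extrinsics']);R=E[:3,:3]
    d=R.T@np.array([p[0],p[1],1]);return -R.T@E[:3,3],d/np.linalg.norm(d)
def tri(rays):
    A=sum(np.eye(3)-np.outer(d,d) for o,d in rays);b=sum((np.eye(3)-np.outer(d,d))@o for o,d in rays)
    x=np.linalg.solve(A,b);return x,[round(float(np.linalg.norm((np.eye(3)-np.outer(d,d))@(x-o))),4) for o,d in rays]
def at(c,q):
    r=finder.place_of(q,c)
    return [(np.array(i['at'])*[560,420],round(i['confidence'],2)) for i in r]
def proj(c,P):
    k=optics.get_calibration(c);E=np.array(k['extrinsics'])
    K=np.array([[k['fx'],0,k['cx']],[0,k['fy'],k['cy']],[0,0,1]])
    return cv2.projectPoints(np.array(P,float).reshape(-1,3),cv2.Rodrigues(E[:3,:3])[0],E[:3,3],K,np.array(k['dist_coeffs'],float))[0][:,0]
E
python3 - <<'E'
from h import *
s=ctrl.sense();print(s['clock'],s['position'],s['ee_rot'],ctrl.grip_depth)
ims=[shot(c) for c in('side','top')]
cv2.imwrite('pics/a.png',np.vstack([cv2.resize(i,(400,300)) for i in ims])[:,:,::-1]) if 0 else None
for c,i in zip(('side','top'),ims): cv2.imwrite(f'pics/{c}0.png',i[:,:,::-1])
R={}
for q in ['handwheel_hub','crank_handle','guard_handle','guard_hinge','lever_grip','cutter','tape_roll','parcel','tape_gun']:
    r={c:at(c,q) for c in('side','top')}
    print(q,{c:[(v[0].round(1).tolist(),v[1]) for v in r[c][:2]] for c in r})
    if r['side'] and r['top']: print('   ',tri([ray(c,r[c][0][0]) for c in r]))
E
```

```text
0.0 [0.13917392 0.50557196 0.23008732] [[-9.64103552e-01  2.65524866e-01 -9.41238158e-04]
 [ 2.65526341e-01  9.64101067e-01 -2.21252555e-03]
 [ 3.19968163e-04 -2.38302726e-03 -9.99997109e-01]] 0.0187
handwheel_hub {'side': [([303.0, 226.8], 0.6)], 'top': [([284.1, 187.3], 0.87)]}
    (array([ 0.58188072, -0.02294539,  0.24047357]), [0.0043, 0.0043])
crank_handle {'side': [([297.1, 205.9], 0.85)], 'top': [([270.2, 179.4], 0.74)]}
    (array([0.59209496, 0.01847085, 0.29138516]), [0.0017, 0.0017])
guard_handle {'side': [([262.3, 276.5], 0.56)], 'top': [([294.6, 243.2], 0.97)]}
    (array([ 0.4184873 , -0.04987234,  0.14351271]), [0.0015, 0.0015])
guard_hinge {'side': [([287.5, 256.1], 0.79)], 'top': [([289.6, 205.2], 0.56)]}
    (array([ 0.53218001, -0.03386113,  0.15914576]), [0.0077, 0.0077])
lever_grip {'side': [([422.5, 197.7], 0.72), ([391.8, 374.6], 0.55)], 'top': [([428.1, 136.1], 0.93), ([268.7, 172.9], 0.4)]}
    (array([ 0.63592692, -0.36472314,  0.4919701 ]), [0.0018, 0.0018])
cutter {'side': [([292.0, 294.6], 0.72)], 'top': [([285.9, 214.2], 0.58)]}
    (array([ 0.54323419, -0.03258565, -0.01014689]), [0.0062, 0.0062])
tape_roll {'side': [([199.7, 268.4], 0.92)], 'top': [([207.8, 266.3], 0.81)]}
    (array([ 0.3592108 ,  0.24935356, -0.00142882]), [0.0011, 0.0011])
parcel {'side': [([247.4, 241.6], 0.69)], 'top': [([196.6, 204.4], 0.96)]}
    (array([ 0.58420888,  0.29039335, -0.0041095 ]), [0.0038, 0.0038])
tape_gun {'side': [([389.1, 376.5], 0.66), ([300.9, 226.3], 0.43)], 'top': [([395.2, 205.4], 0.72)]}
    (array([ 0.56400037, -0.43002589, -0.01379829]), [0.0041, 0.0041])
```

View pics/side0.png

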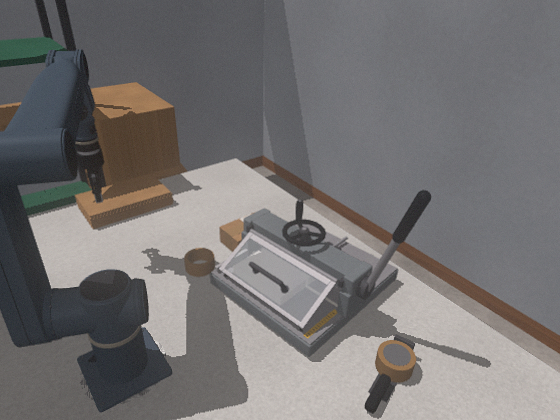

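View pics/top0.png

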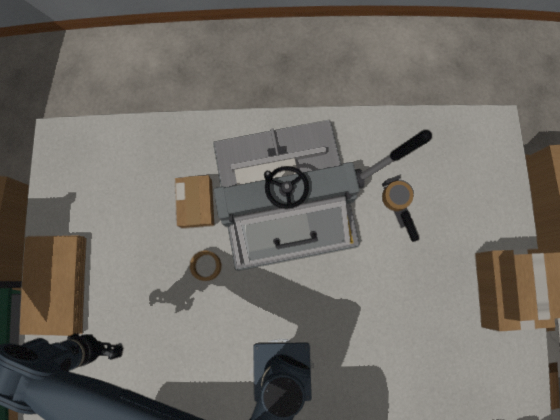

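The side view shows the closed guard with its bow handle at about (268,277), the wheel at (303,232) and its crank at (298,210). In the top view the wheel hub is at (289,187), the crank at rear left (268,174) and the guard bar at (296,240). The cutter is yawed about 10° anticlockwise. Next I'll fit its pose.

```bash
cat >> h.py <<'E'
from scipy.optimize import least_squares
M={'handwheel_hub':(.045,0,.238),'guard_handle':(-.122,0,.160),'lever_grip':(.045,-.337,.490),'guard_hinge':(-.012,0,.170),'cutter':(0,0,0)}
def Rz(a): c,s=np.cos(a),np.sin(a);return np.array([[c,-s,0],[s,c,0],[0,0,1.]])
def c2w(p,P): return Rz(p[2])@np.array(P)+[p[0],p[1],0]
def crank(th,z=.274): return (.045+.06*np.cos(th),.06*np.sin(th),z)
def fit(obs): # obs: (name,calib cam,uv)
    def f(p): return np.concatenate([ (proj(c,[c2w(p,crank(p[3]) if n=='crank_handle' else M[n])])[0]-uv) for n,c,uv in obs])
    r=least_squares(f,[.54,-.03,.17,.8],loss='soft_l1',f_scale=2);return r.x,f(r.x).reshape(-1,2)
E
python3 - <<'E'
from h import *
obs=[('handwheel_hub','side',(303,226.8)),('handwheel_hub','top',(284.1,187.3)),('crank_handle','side',(297.1,205.9)),('crank_handle','top',(270.2,179.4)),
('guard_handle','side',(262.3,276.5)),('guard_handle','top',(294.6,243.2)),('lever_grip','side',(422.5,197.7)),('lever_grip','top',(428.1,136.1)),('guard_hinge','side',(287.5,256.1)),('guard_hinge','top',(289.6,205.2)),('cutter','side',(292,294.6)),('cutter','top',(285.9,214.2))]
p,r=fit(obs);print(p)
for o,e in zip(obs,r): print(o[0],o[1],e.round(1))
for n in ['handwheel_hub','guard_handle']: print(n,c2w(p,M[n]))
print('crank',c2w(p,crank(p[3])))
k=optics.get_calibration('wrist');E=np.array(k['extrinsics']);s=ctrl.sense()
print('cam in tool', np.array(s['ee_rot']).T@(-E[:3,:3].T@E[:3,3]-s['position']), np.array(s['ee_rot']).T@E[:3,:3].T, k['fx'])
E
```

```text
[ 0.53729134 -0.0363088   0.16191809  1.08778949]
handwheel_hub side [-0.2  1.9]
handwheel_hub top [ 2.8 -1. ]
crank_handle side [-0.6  2.7]
crank_handle top [-2.9 -1.8]
guard_handle side [ 1.3 -3.1]
guard_handle top [2.  0.4]
lever_grip side [-0.5 -0.1]
lever_grip top [-2.   0.8]
guard_hinge side [ 1.8 -1.7]
guard_hinge top [0.3 3.6]
cutter side [-2.4 -0.7]
cutter top [ 2.  -0.3]
handwheel_hub [ 0.58170273 -0.02905428  0.238     ]
guard_handle [ 0.41688711 -0.0559766   0.16      ]
crank [0.60063872 0.02787926 0.274     ]
cam in tool [ 0.06535087 -0.00055311 -0.14274588] [[-2.50315336e-04 -9.65611139e-01 -2.59990512e-01]
 [ 9.99999739e-01 -6.56245105e-05 -7.19055135e-04]
 [ 6.77265898e-04 -2.59990624e-01  9.65610903e-01]] 315.1941950213154
```

>>> {"api": "move_arm", "payload": {"steps": [0.02,-0.02,0.06,0,0,-0.1,0.05,-0.06,0.11,0,0,-0.22,0.08,-0.1,0.15,0,0,-0.34,0.11,-0.15,0.18,0,0,-0.46,0.14,-0.19,0.21,0,0,-0.58,0.18,-0.23,0.21,0,0,-0.7,0.21,-0.28,0.21,0,0,-0.82,0.24,-0.32,0.21,0,0,-0.94,0.27,-0.36,0.21,0,0,-1.04,0.3,-0.4,0.21,0,0,-1.14], "claw": 0.8}}

```text
clock: 2.25
position: [0.4402, 0.1046, 0.4416]
ee_rot: [[-0.158, 0.987, 0.001], [0.987, 0.158, 0.0], [0.0, 0.001, -1.0]]
ft_force: [0.5, 0.1, -0.1]
opening: 0.0684
grip_force: 0.0
```

```bash
cat > look.py <<'E'
import sys,json
from h import *
tag=sys.argv[1]
s=ctrl.sense();print(s['clock'],s['position'],np.array(s['q']).round(1));print(np.array(s['ee_rot']).round(3))
im=shot('wrist',tag);out=[]
for q in ['handwheel_hub','crank_handle','guard_handle','guard_hinge']:
    for uv,c in at('wrist',q)[:1]:
        o,d=ray('wrist',uv);z=dict(handwheel_hub=.238,crank_handle=.274,guard_handle=.16,guard_hinge=.17)[q]
        print(q,uv.round(1),c,(o+d*(z-o[2])/d[2]).round(4));out.append((q,uv.tolist(),o.tolist(),d.tolist(),c))
json.dump(out,open(tag+'.json','w'))
E
python3 look.py w1
```

```text
2.25 [0.44023561 0.10462103 0.44156206] [  4.9   2.1  30.3 118.2   0.   85.8]
[[-0.158  0.987  0.001]
 [ 0.987  0.158  0.   ]
 [ 0.     0.001 -1.   ]]
crank_handle [416.4 286.7] 0.84 [0.6116 0.0233 0.274 ]
guard_handle [247.  279.4] 0.96 [ 0.4245 -0.0566  0.16  ]
guard_hinge [311.9 239.8] 0.67 [0.5058 0.0246 0.17  ]
```

>>> {"api": "move_arm", "payload": {"steps": [0.02,-0.03,0,0,0,0,0.03,-0.06,0,0,0,0,0.04,-0.08,0,0,0,0,0.06,-0.1,0,0,0,0,0.06,-0.1,0,0,0,0,0.06,-0.1,0,0,0,0,0.06,-0.1,0,0,0,0,0.06,-0.1,0,0,0,0,0.06,-0.1,0,0,0,0,0.06,-0.1,0,0,0,0]}}

```text
clock: 3.75
position: [0.4993, 0.0062, 0.4414]
ee_rot: [[-0.161, 0.987, 0.0], [0.987, 0.161, 0.0], [0.0, 0.0, -1.0]]
ft_force: [0.4, -0.6, 0.1]
opening: 0.0685
grip_force: 0.0
```

```bash
python3 look.py w2
```

```text
3.75 [0.49931796 0.00623668 0.44137351] [ -7.    9.6  38.5 118.9   0.   73.7]
[[-0.161  0.987  0.   ]
 [ 0.987  0.161  0.   ]
 [ 0.     0.    -1.   ]]
handwheel_hub [342.5 227.3] 0.62 [ 0.5855 -0.0308  0.238 ]
crank_handle [387. 193.] 0.55 [0.6122 0.0226 0.274 ]
guard_handle [214.6 209.7] 0.57 [ 0.4252 -0.0572  0.16  ]
guard_hinge [289.1 207.7] 0.77 [ 0.5265 -0.035   0.17  ]
```

Run:
```python
from h import *
import json
a={o[0]:o for o in json.load(open('w1.json'))};b={o[0]:o for o in json.load(open('w2.json'))}
S={'handwheel_hub':[('side',(303,226.8)),('top',(284.1,187.3))],'crank_handle':[('side',(297.1,205.9)),('top',(270.2,179.4))],'guard_handle':[('side',(262.3,276.5)),('top',(294.6,243.2))]}
for n in S:
    w=[tuple(map(np.array,x[n][2:4])) for x in(a,b) if n in x]
    if len(w)>1: print(n,'wrist',tri(w))
    print(n,'all',tri(w+[ray(*v) for v in S[n]]))
im=cv2.imread('pics/w2.png');p=[0.5413,-0.0375,.162]
for d,col in (([.538,-.0365,.162,1.0],(0,0,255)),([.541,-.038,.162,.95],(0,255,0))):
    t=np.linspace(0,6.28,60)
    C=[c2w(d,(.045+.0675*np.cos(x),.0675*np.sin(x),.2245)) for x in t]+[c2w(d,crank(d[3],z)) for z in(.236,.274,.302)]+[c2w(d,(-.122,y,.16)) for y in(-.06,0,.06)]
    for q in proj('wrist',C): cv2.circle(im,tuple(int(round(v)) for v in q),1,col,-1)
cv2.imwrite('pics/w2b.png',im)
```

```text
handwheel_hub all (array([ 0.58142578, -0.02561029,  0.24393254]), [0.0039, 0.0027, 0.0063])
crank_handle wrist (array([0.61311294, 0.02217578, 0.27145886]), [0.0001, 0.0001])
crank_handle all (array([0.60108983, 0.02457731, 0.28553986]), [0.0056, 0.006, 0.001, 0.0101])
guard_handle wrist (array([ 0.42455135, -0.05832913,  0.15646778]), [0.0002, 0.0002])
guard_handle all (array([ 0.42028714, -0.05605667,  0.15084459]), [0.0063, 0.0052, 0.0073, 0.0059])
```

View pics/w2b.png

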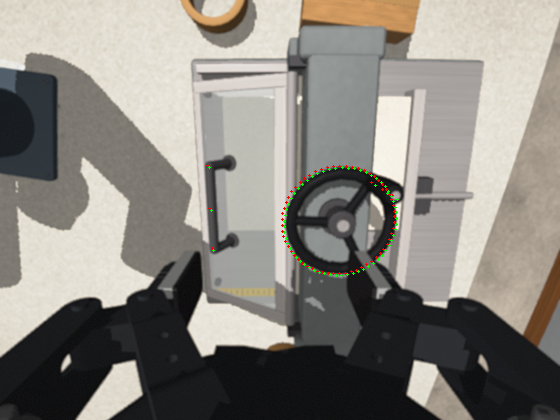

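The overlay matches the wheel ring (centre about (341,220)), the handle at (397,194) and the guard bar at (212,207). Wrist triangulation puts the crank at (0.613, 0.022, 0.271) and the bar at (0.4245, -0.058, 0.156), and both heights agree with the text. I'll go to the crank now.

>>> {"api": "move_arm", "payload": {"steps": [0.03,0.004,0,0,0,0,0.065,0.01,0,0,0,0,0.095,0.014,-0.01,0,0,0,0.113,0.0165,-0.03,0,0,0,0.113,0.0165,-0.06,0,0,0,0.113,0.0165,-0.09,0,0,0,0.113,0.0165,-0.12,0,0,0,0.113,0.0165,-0.15,0,0,0,0.113,0.0165,-0.175,0,0,0,0.113,0.0165,-0.186,0,0,0], "claw": 0.8}}

```text
clock: 5.25
position: [0.6115, 0.0226, 0.2531]
ee_rot: [[-0.161, 0.987, -0.003], [0.987, 0.161, 0.0], [0.001, -0.003, -1.0]]
ft_force: [0.2, -0.5, 0.5]
opening: 0.0682
grip_force: 0.0
```

```bash
python3 look.py w3; python3 -c "
from h import *
p=[.541,-.0375,.162]
print(proj('wrist',[c2w(p,crank(.945,z)) for z in(.236,.302)]))
s=ctrl.sense();print(s['ft_force'])"
```

```text
5.25 [0.61153654 0.02263508 0.25306562] [-4.2 16.9 24.2 97.5  0.  76.6]
[[-0.161  0.987 -0.003]
 [ 0.987  0.161  0.   ]
 [ 0.001 -0.003 -1.   ]]
handwheel_hub [213.5 324.3] 0.74 [ 0.5844 -0.0298  0.238 ]
crank_handle [272. 275.] 0.89 [0.6111 0.0245 0.274 ]
guard_handle [ 35.2 266.1] 0.67 [ 0.4203 -0.0592  0.16  ]
guard_hinge [156.6 268. ] 0.77 [ 0.5277 -0.0378  0.17  ]
[[272.86498366 243.7850763 ]
 [272.37227839 312.35372269]]
[1.31779595 0.14933352 0.30620231]
```

View pics/w3.png

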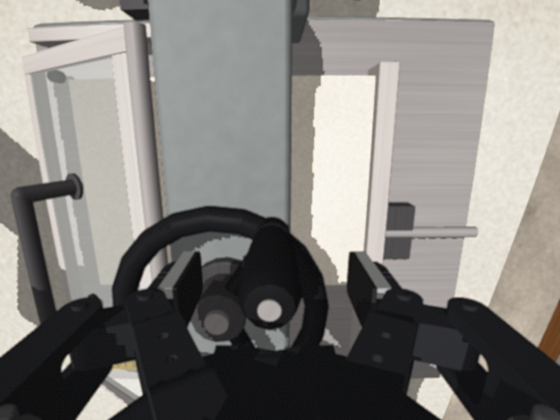

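The handle stands midway between the fingers at about (268,290), so I'll close.

>>> {"api": "move_arm", "payload": {"steps": [0,0,0,0,0,0,0,0,0,0,0,0,0,0,0,0,0,0,0,0,0,0,0,0,0,0,0,0,0,0,0,0,0,0,0,0,0,0,0,0,0,0,0,0,0,0,0,0,0,0,0,0,0,0,0,0,0,0,0,0], "claw": 0}}

```text
clock: 6.75
position: [0.612, 0.0224, 0.2563]
ee_rot: [[-0.161, 0.987, 0.0], [0.987, 0.161, -0.001], [-0.001, 0.0, -1.0]]
ft_force: [-4.1, -1.4, 5.0]
opening: 0.0227
grip_force: 58.8
```

Run:
```python
from h import *
s=ctrl.sense();print(s['position'],s['ft_force'],s['opening'],s['grip_force'])
p0=np.array(s['position'])[:2];h=np.array([.585,-.030]);v=p0-h;a=np.degrees(np.arctan2(v[1],v[0]));print(np.hypot(*v),a)
a=np.radians(63.6)
for k in range(5):
    b=a+np.radians(80)*k; L=[]
    for j in range(1,11):
        f=b+np.radians(8)*j;L.append([round(float(x),4) for x in .06*np.array([np.cos(f)-np.cos(b),np.sin(f)-np.sin(b)])])
    print(L)
```

```text
[0.61201933 0.02235944 0.25628462] [-4.08385396 -1.4484093   4.99510195] 0.022679529394690156 58.76330494880676
0.0589199092729414 62.704658503709
[[-0.0077, 0.0032], [-0.0158, 0.0053], [-0.0242, 0.0062], [-0.0325, 0.006], [-0.0408, 0.0046], [-0.0488, 0.002], [-0.0563, -0.0016], [-0.0633, -0.0062], [-0.0695, -0.0118], [-0.075, -0.0181]]
[[-0.0045, -0.0071], [-0.0079, -0.0147], [-0.0103, -0.0227], [-0.0115, -0.031], [-0.0116, -0.0394], [-0.0105, -0.0477], [-0.0082, -0.0557], [-0.0049, -0.0634], [-0.0005, -0.0705], [0.0048, -0.077]]
[[0.0062, -0.0056], [0.0131, -0.0104], [0.0206, -0.0141], [0.0285, -0.0167], [0.0368, -0.0182], [0.0451, -0.0186], [0.0535, -0.0178], [0.0616, -0.0158], [0.0694, -0.0127], [0.0767, -0.0086]]
[[0.0066, 0.0051], [0.0125, 0.0111], [0.0175, 0.0178], [0.0214, 0.0252], [0.0244, 0.033], [0.0262, 0.0412], [0.0268, 0.0496], [0.0263, 0.0579], [0.0246, 0.0661], [0.0218, 0.074]]
[[-0.0039, 0.0074], [-0.0088, 0.0142], [-0.0145, 0.0203], [-0.0211, 0.0255], [-0.0283, 0.0297], [-0.036, 0.0329], [-0.0442, 0.035], [-0.0525, 0.0359], [-0.0608, 0.0357], [-0.0691, 0.0343]]
```

>>> {"api": "move_arm", "payload": {"steps": [-0.0077,0.0032,0,0,0,0,-0.0158,0.0053,0,0,0,0,-0.0242,0.0062,0,0,0,0,-0.0325,0.006,0,0,0,0,-0.0408,0.0046,0,0,0,0,-0.0488,0.002,0,0,0,0,-0.0563,-0.0016,0,0,0,0,-0.0633,-0.0062,0,0,0,0,-0.0695,-0.0118,0,0,0,0,-0.075,-0.0181,0,0,0,0]}}

```text
clock: 8.0
position: [0.5389, 0.0056, 0.2563]
ee_rot: [[-0.162, 0.987, 0.006], [0.987, 0.162, 0.002], [0.002, 0.006, -1.0]]
ft_force: [6.2, 0.7, 5.7]
opening: 0.0226
grip_force: 59.0
```

>>> {"api": "move_arm", "payload": {"steps": [-0.0045,-0.0071,0,0,0,0,-0.0079,-0.0147,0,0,0,0,-0.0103,-0.0227,0,0,0,0,-0.0115,-0.031,0,0,0,0,-0.0116,-0.0394,0,0,0,0,-0.0105,-0.0477,0,0,0,0,-0.0082,-0.0557,0,0,0,0,-0.0049,-0.0634,0,0,0,0,-0.0005,-0.0705,0,0,0,0,0.0048,-0.077,0,0,0,0]}}

```text
clock: 9.25
position: [0.5402, -0.0705, 0.2562]
ee_rot: [[-0.163, 0.987, -0.003], [0.987, 0.163, 0.004], [0.004, -0.002, -1.0]]
ft_force: [-3.7, 2.6, 7.6]
opening: 0.0225
grip_force: 59.4
```

>>> {"api": "move_arm", "payload": {"steps": [0.0062,-0.0056,0,0,0,0,0.0131,-0.0104,0,0,0,0,0.0206,-0.0141,0,0,0,0,0.0285,-0.0167,0,0,0,0,0.0368,-0.0182,0,0,0,0,0.0451,-0.0186,0,0,0,0,0.0535,-0.0178,0,0,0,0,0.0616,-0.0158,0,0,0,0,0.0694,-0.0127,0,0,0,0,0.0767,-0.0086,0,0,0,0]}}

```text
clock: 10.5
position: [0.6181, -0.0824, 0.2563]
ee_rot: [[-0.16, 0.987, -0.001], [0.987, 0.16, -0.003], [-0.003, -0.001, -1.0]]
ft_force: [-1.4, -5.3, 6.7]
opening: 0.0224
grip_force: 59.4
```

>>> {"api": "move_arm", "payload": {"steps": [0.0066,0.0051,0,0,0,0,0.0125,0.0111,0,0,0,0,0.0175,0.0178,0,0,0,0,0.0214,0.0252,0,0,0,0,0.0244,0.033,0,0,0,0,0.0262,0.0412,0,0,0,0,0.0268,0.0496,0,0,0,0,0.0263,0.0579,0,0,0,0,0.0246,0.0661,0,0,0,0,0.0218,0.074,0,0,0,0]}}

```text
clock: 11.75
position: [0.6408, -0.0074, 0.2563]
ee_rot: [[-0.161, 0.987, 0.002], [0.987, 0.161, -0.001], [-0.002, 0.002, -1.0]]
ft_force: [1.4, -4.2, 6.0]
opening: 0.0218
grip_force: 59.2
```

>>> {"api": "move_arm", "payload": {"steps": [-0.0039,0.0074,0,0,0,0,-0.0088,0.0142,0,0,0,0,-0.0145,0.0203,0,0,0,0,-0.0211,0.0255,0,0,0,0,-0.0283,0.0297,0,0,0,0,-0.0283,0.0297,0,0,0,0,-0.0283,0.0297,0,0,0,0,-0.0283,0.0297,0,0,0,0,-0.0283,0.0297,0,0,0,0,-0.0283,0.0297,0,0,0,0]}}

```text
clock: 13.0
position: [0.6115, 0.0226, 0.2563]
ee_rot: [[-0.161, 0.987, -0.001], [0.987, 0.161, -0.0], [0.0, -0.001, -1.0]]
ft_force: [-1.6, -1.9, 6.9]
opening: 0.0221
grip_force: 59.5
```

>>> {"api": "move_arm", "payload": {"steps": [0,0,0,0,0,0,0,0,0,0,0,0,0,0,0,0,0,0,0,0,0,0,0,0,0,0,0,0,0,0,0,0,0.01,0,0,0,0,0,0.03,0,0,0,0,0,0.06,0,0,0,0,0,0.09,0,0,0,0,0,0.12,0,0,0], "claw": 0.8}}

```text
clock: 14.25
position: [0.6123, 0.0226, 0.3774]
ee_rot: [[-0.161, 0.987, 0.002], [0.987, 0.161, -0.0], [-0.0, 0.002, -1.0]]
ft_force: [0.9, -1.4, -0.6]
opening: 0.0682
grip_force: 0.0
```

>>> {"api": "move_arm", "payload": {"steps": [-0.02,-0.008,0.015,0,0,0,-0.05,-0.02,0.02,0,0,0,-0.08,-0.033,0.02,0,0,0,-0.11,-0.046,0.02,0,0,0,-0.14,-0.058,0.02,0,0,0,-0.17,-0.071,0.02,0,0,0,-0.188,-0.08,0.02,0,0,0,-0.188,-0.08,0,0,0,0,-0.188,-0.08,-0.03,0,0,0,-0.188,-0.08,-0.05,0,0,0], "claw": 0.65}}

```text
clock: 15.5
position: [0.4242, -0.0574, 0.3252]
ee_rot: [[-0.161, 0.987, 0.001], [0.987, 0.161, -0.0], [-0.0, 0.001, -1.0]]
ft_force: [-0.4, 0.6, 0.8]
opening: 0.0558
grip_force: 0.0
```

```bash
python3 look.py w4; python3 -c "
from h import *
p=[.541,-.0375,.162]
print(proj('wrist',[c2w(p,crank(.945,z)) for z in(.274,)]+[c2w(p,(-.122,y,.16)) for y in(-.06,0,.06)]))"
```

```text
15.5 [ 0.42423577 -0.05739655  0.32520471] [-16.7  -8.9   5.4 104.3   0.   64. ]
[[-0.161  0.987  0.001]
 [ 0.987  0.161 -0.   ]
 [-0.     0.001 -1.   ]]
handwheel_hub [484.7 211.3] 0.78 [ 0.5822 -0.0294  0.238 ]
guard_handle [273.8 188.4] 0.61 [ 0.4236 -0.0546  0.16  ]
guard_hinge [384.4 189. ] 0.83 [ 0.5301 -0.036   0.17  ]
[[582.51736281 152.80561894]
 [270.16198819 246.11942267]
 [269.94433301 190.13894111]
 [269.71784148 128.49154656]]
```

View pics/w4.png

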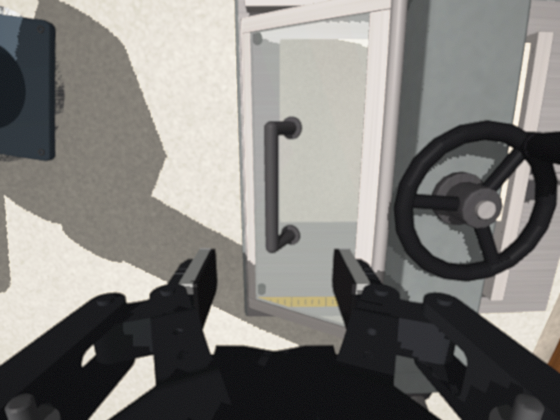

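The bar spans (271,125) to (271,250), centred between the fingers, and the crank is back at the rear (right edge, about y=145). I'll descend, then close.

>>> {"api": "move_arm", "payload": {"steps": [-0.001,0,-0.03,0,0,0,-0.0015,0,-0.06,0,0,0,-0.0015,0,-0.09,0,0,0,-0.0015,0,-0.12,0,0,0,-0.0015,0,-0.145,0,0,0,-0.0015,0,-0.165,0,0,0,-0.0015,0,-0.175,0,0,0,-0.0015,0,-0.181,0,0,0,-0.0015,0,-0.181,0,0,0,-0.0015,0,-0.181,0,0,0], "claw": 0.65}}

```text
clock: 17.0
position: [0.4236, -0.0576, 0.1453]
ee_rot: [[-0.161, 0.987, 0.002], [0.987, 0.161, -0.0], [-0.001, 0.002, -1.0]]
ft_force: [-0.8, -0.3, 0.2]
opening: 0.0556
grip_force: 0.0
```

>>> {"api": "move_arm", "payload": {"steps": [0,0,0,0,0,0,0,0,0,0,0,0,0,0,0,0,0,0,0,0,0,0,0,0,0,0,0,0,0,0,0,0,0,0,0,0,0,0,0,0,0,0,0,0,0,0,0,0,0,0,0,0,0,0,0,0,0,0,0,0], "claw": 0}}

```text
clock: 18.25
position: [0.4214, -0.0577, 0.1448]
ee_rot: [[-0.161, 0.987, -0.003], [0.987, 0.161, -0.001], [-0.001, -0.003, -1.0]]
ft_force: [-5.5, -0.5, 4.5]
opening: 0.0121
grip_force: 58.5
```

Run:
```python
from h import *
s=ctrl.sense();print(s['position'],s['ft_force'],s['opening'],s['grip_force'])
h=np.array([-.012,.17]);b=np.array([-.122,.160])-h
# closed -> open: guard rotates so front rises
v=lambda t:np.array([[np.cos(t),np.sin(t)],[-np.sin(t),np.cos(t)]])@b
print(v(np.radians(60))+h)
d=np.array([np.cos(.162),np.sin(.162)])
for k in range(2):
  for j in range(1,11):
    q=v(np.radians(30*k+3*j))-v(np.radians(30*k));print([round(float(x),4) for x in (*(q[0]*d),q[1])],end=',')
  print()
```

```text
[ 0.42144963 -0.05772114  0.14481068] [-5.50372    -0.48941775  4.49988551] 0.012073348094418582 58.52082967758179
[-0.07566025  0.26026279]
[-0.0004, -0.0001, 0.0058],[-0.0004, -0.0001, 0.0116],[-0.0002, -0.0, 0.0173],[0.0003, 0.0001, 0.0231],[0.0011, 0.0002, 0.0288],[0.0023, 0.0004, 0.0345],[0.0037, 0.0006, 0.0401],[0.0054, 0.0009, 0.0456],[0.0074, 0.0012, 0.051],[0.0096, 0.0016, 0.0563],
[0.0025, 0.0004, 0.0052],[0.0053, 0.0009, 0.0102],[0.0084, 0.0014, 0.0151],[0.0117, 0.0019, 0.0198],[0.0152, 0.0025, 0.0244],[0.019, 0.0031, 0.0287],[0.023, 0.0038, 0.0329],[0.0272, 0.0044, 0.0368],[0.0315, 0.0052, 0.0405],[0.0361, 0.0059, 0.0439],
```

>>> {"api": "move_arm", "payload": {"steps": [-0.0004,0,0.0058,0,0,0,-0.0004,0,0.0116,0,0,0,-0.0002,0,0.0173,0,0,0,0.0003,0,0.0231,0,0,0,0.0011,0.0002,0.0288,0,0,0,0.0023,0.0004,0.0345,0,0,0,0.0037,0.0006,0.0401,0,0,0,0.0054,0.0009,0.0456,0,0,0,0.0074,0.0012,0.051,0,0,0,0.0096,0.0016,0.0563,0,0,0]}}

```text
clock: 19.5
position: [0.429, -0.0564, 0.1999]
ee_rot: [[-0.161, 0.987, -0.009], [0.987, 0.161, -0.002], [-0.0, -0.009, -1.0]]
ft_force: [-8.1, -4.7, -7.1]
opening: 0.0113
grip_force: 58.4
```

```bash
python3 look.py w5; python3 -c "
from h import *
s=ctrl.sense();print(s['ft_force'],s['torque'],s['grip_force'])"
```

```text
19.5 [ 0.42903545 -0.05635667  0.1999141 ] [-16.2 -10.8 -10.7  90.5  -0.2  64.5]
[[-0.161  0.987 -0.009]
 [ 0.987  0.161 -0.002]
 [-0.    -0.009 -1.   ]]
guard_handle [275.2 273.3] 0.55 [ 0.4336 -0.0826  0.16  ]
guard_hinge [447.  234.4] 0.74 [ 0.528  -0.0369  0.17  ]
[-9.19381336 -4.75681984 -5.30023855] [-0.97102134  2.23532022  0.09139083] 58.721460700035095
```

View pics/w5.png

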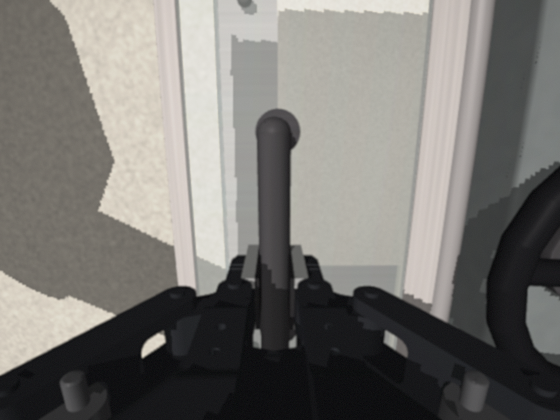

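The bar, from (278,130) down, is gripped between the fingers and the guard is rising with it, so I'll continue to 60°.

>>> {"api": "move_arm", "payload": {"steps": [0.0025,0.0004,0.0052,0,0,0,0.0053,0.0009,0.0102,0,0,0,0.0084,0.0014,0.0151,0,0,0,0.0117,0.0019,0.0198,0,0,0,0.0152,0.0025,0.0244,0,0,0,0.019,0.0031,0.0287,0,0,0,0.023,0.0038,0.0329,0,0,0,0.0272,0.0044,0.0368,0,0,0,0.0315,0.0052,0.0405,0,0,0,0.0361,0.0059,0.0439,0,0,0]}}

```text
clock: 21.0
position: [0.4623, -0.0508, 0.2477]
ee_rot: [[-0.16, 0.987, -0.011], [0.987, 0.16, -0.004], [-0.002, -0.012, -1.0]]
ft_force: [-20.1, -4.4, 12.5]
opening: 0.0119
grip_force: 58.6
```

```bash
cat > chk.py <<'E'
from h import *
import sys
s=ctrl.sense();P=np.array(s['position']);R=np.array(s['ee_rot']);g=P-R[:,2]*.0187
print(s['clock'],P,s['ft_force'],s['opening'],s['grip_force'],'grasp',g)
p=[.541,-.0375,.162]
l=Rz(-.162)@(g-[p[0],p[1],0]);print('in cutter',l)
v=np.array([l[0]+.012,l[2]-.17]);print('r',np.hypot(*v),'guard deg',np.degrees(np.arctan2(v[1],-v[0])-np.arctan2(-.010,.110)))
shot('side',sys.argv[1]);shot('top',sys.argv[1]+'t')
a,b=at('side','guard_handle'),at('top','guard_handle')
if a and b: print(a[0],b[0],tri([ray('side',a[0][0]),ray('top',b[0][0])]))
a,b=at('side','crank_handle'),at('top','crank_handle');print(a[:1],b[:1])
im=cv2.imread(f'pics/{sys.argv[1]}.png')[180:360,190:430]
cv2.imwrite(f'pics/{sys.argv[1]}c.png',cv2.resize(im,None,fx=3,fy=3,interpolation=3))
E
python3 chk.py s1
```

```text
21.0 [ 0.46229875 -0.05081302  0.24772154] [-20.06051216  -4.42021205  12.47590991] 0.01194809743008302 58.55304300785065 grasp [ 0.46250887 -0.05073883  0.26642021]
in cutter [-0.07959875 -0.00040548  0.26642021]
r 0.11775587972768367 guard deg 60.16071407052596
(array([275.184, 240.198]), 0.76) (array([287.224, 212.982]), 0.18) (array([ 0.49379381, -0.02275826,  0.22929251]), [0.01, 0.01])
[(array([297.192, 207.312]), 0.86)] [(array([268.128, 175.518]), 0.82)]
```

View pics/s1c.png

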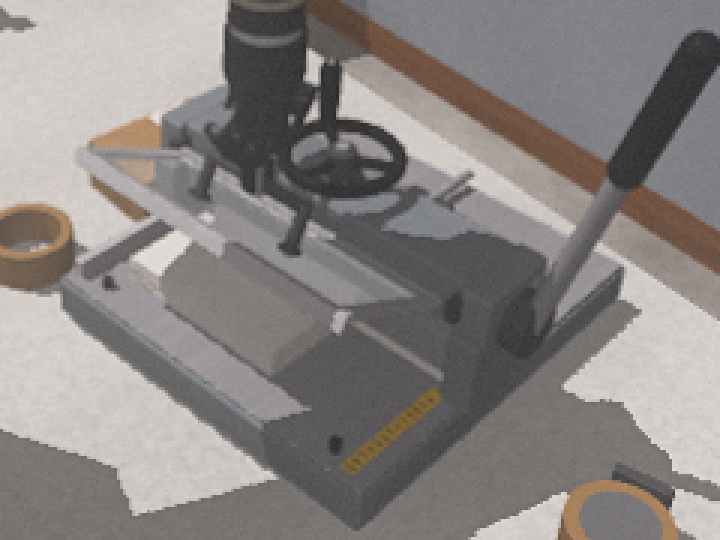

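The guard stands open at about 60°, with its front edge running from (217,232) to (327,279) in the full picture. The crank is back at (297,207), where it started. I'll ease the radial preload slightly and verify the angle from the front corners.

>>> {"api": "move_arm", "payload": {"steps": [-0.001,0,0.001,0,0,0,-0.002,0,0.002,0,0,0,-0.002,0,0.002,0,0,0,-0.002,0,0.002,0,0,0,-0.002,0,0.002,0,0,0,-0.002,0,0.002,0,0,0,-0.002,0,0.002,0,0,0,-0.002,0,0.002,0,0,0,-0.002,0,0.002,0,0,0,-0.002,0,0.002,0,0,0]}}

```text
clock: 22.55
position: [0.463, -0.0507, 0.2484]
ee_rot: [[-0.161, 0.987, -0.006], [0.987, 0.161, -0.003], [-0.002, -0.007, -1.0]]
ft_force: [-11.5, -3.6, 4.2]
opening: 0.0117
grip_force: 58.9
```

```bash
python3 chk.py s2
python3 - <<'E'
from h import *
im=cv2.imread('pics/s2.png')
for t,col in ((53,(255,0,0)),(60,(0,255,0)),(67,(0,0,255))):
    a=np.radians(t-30)
    for o in (.541,.538):
        P=[c2w([o,-.0375,.162],(-.012-.163*np.cos(a),y,.17+.163*np.sin(a))) for y in(-.176,.176)]
        q=proj('side',P);print(t,o,q.round(1).tolist())
    cv2.line(im,*[tuple(int(round(v)) for v in x) for x in q],col,1)
cv2.imwrite('pics/s2o.png',cv2.resize(im[180:360,190:430],None,fx=3,fy=3,interpolation=0))
E
```

```text
22.55 [ 0.46304173 -0.05066949  0.24842784] [-11.45271984  -3.58436657   4.21245706] 0.011699939669481 58.88800084590912 grasp [ 0.46315749 -0.05061701  0.26712741]
in cutter [-0.07893897 -0.00038987  0.26712741]
r 0.11795999151949342 guard deg 60.62031427611759
[(array([298.088, 208.194]), 0.65)] [(array([266.28 , 176.988]), 0.92)]
53 0.541 [[303.3, 290.6], [214.2, 232.9]]
53 0.538 [[302.4, 291.1], [213.3, 233.2]]
60 0.541 [[306.0, 283.6], [216.2, 226.8]]
60 0.538 [[305.1, 284.1], [215.3, 227.1]]
67 0.541 [[309.3, 276.5], [218.8, 220.7]]
67 0.538 [[308.4, 277.0], [217.9, 221.1]]
```

View pics/s2o.png

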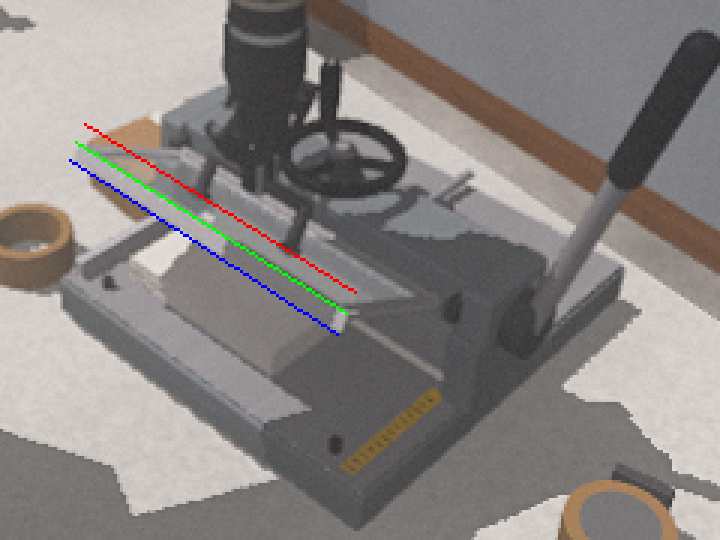

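The green 60° line lies on the guard's upper front edge, ending at the corner (345,311). The hold is steady, so I'll hand in.

```bash
python3 -c "
from station import job
print(job.sign_off())"
```

```text
the job is handed in; nothing more can be done
None
```

I turned the handwheel one full turn anticlockwise, with its handle back at its start, and handed the job in with the gripper holding the guard at about 60° (checked against the side camera picture); the sign-off returned no verdict.

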